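# Hold the photometer's check slide at its red line

### The job

Take the photometer's daily check reading: first swing its carry handle up off the front until it clicks home in its upright end position and stays there by itself. Then pull the sprung check slide on the front panel out by its black tab until the red line across it has just come out of the slot's frame (the white line comes out first, and the stop lies farther on: do not pull it out to there), and keep it there: finish while still holding it steady at the red line. Leave the other things on the bench where they are.

Things in the scene. Friction and masses are not known exactly. Their poses are not given: they have to be found in the camera images.
- photometer: portable photometer held to the bench by suction feet (it cannot be moved): case 100 (x) x 150 (y) x 84 mm high, pale top and dark base, a black round cap rises to 97 mm on the right of its top. Origin: centre of its underside on the bench. Its x axis points from the front panel to the back (the front panel, with the slide, is its -x face, 50 mm from the origin), y to its left, z up
- carry_handle (a joint): hinge of the U-shaped carry handle, rad. 0: folded down over the front; grows as it swings up and back about the photometer's y axis; end stop at 1.36 (upright, leaning 14 deg back). Stiff hinge, stays where it is left; 2 to 5 N at the bar moves it. From about 0.9 a spring plunger in the left hub resists and pushes it back, it is topped at about 1.14, and from about 1.18 on the plunger snaps the handle on against the end stop and keeps it there: clicked home is above 1.29
- handle_bar (a point): middle of the handle's cross bar: round rubber sleeve 15 mm thick and 96 mm long, along the photometer's y, moving on a circle of radius 122 mm about handle_hinge. At joint q it lies cos(0.454+q)*122 mm in front of (photometer -x) and sin(0.454+q)*122 mm above the hinge
- handle_hinge (a point): middle of the handle's hinge axis, 8 mm behind and 48 mm above the photometer's origin; the axis lies along the photometer's y. The handle's two arms stand 84 mm to the left and right of it
- check_slide (a joint): travel of the sprung check slide, m. 0: home; grows as it is pulled straight out of the front panel along the photometer's -x. 0.014: the white line has just come out of the slot's frame; 0.027: the red line has just come out (0.024: it begins to show); 0.040: stop. A spring draws it back with about 4 N at home and 7 N at the red line
- pull_tab (a point): middle of the top of the black pull tab with a red band round its top: an upright plate 10 mm thick (photometer x), 34 mm wide (y), standing up from the outer end of the slide; its top is 68 mm above the bench, the flat slide below it (46 mm wide, top face 38.5 mm above the bench) runs back into the panel. Its middle plane is 38 mm in front of the panel when the slide is home
- red_line (a point): middle of the inner edge of the red line across the top of the dark slide (line 3 mm wide); hidden inside the case until the slide is pulled out; at slide travel 0.027 it is level with the face of the slot's bright metal frame, which stands 3 mm proud of the panel (53 mm in front of the photometer's origin)
- tube_tray: wavy white tray of dark capped blood tubes, 89 x 162 x 44 mm, loose; a bystander. Origin: centre of its underside
- bench_timer: pale lab timer lying flat, 62 x 66 x 18 mm, loose; a bystander. Origin: centre of its underside
- red_cup: specimen cup with red lid, 62 mm wide, 69 mm high, loose; a bystander. Origin: centre of its underside
- yellow_cup: specimen cup with yellow lid, 62 mm wide, 69 mm high, loose; a bystander. Origin: centre of its underside

How it is judged (in metres and radians):
On the way, in this order (a step that is already met when the one before it is completed fails the run):
1. the carry handle is clicked home in its upright end position and stays there by itself, the fingers off it, the slide still home (value of joint carry_handle above 1.29 rad and contact force between the fingers and carry_handle below 0.1 N and value of joint check_slide below 0.006 m), for 0.3 s.
2. the fingers hold the check slide with its red line just out of the slot (value of joint check_slide between 0.023 and 0.031 m and contact force between the fingers and check_slide above 2 N), for 0.5 s.
At the end, for the whole second after the job is handed in: the program ends with the fingers still holding the pull tab (more than 2 N), the check slide out at its red line (27 mm, within 4 mm) and steady, and the carry handle clicked home upright (joint above 1.29) (all of step 2 and velocity of joint check_slide between -0.005 and 0.005 m/s and value of joint carry_handle above 1.29 rad); the arm keeps its last pose, push and grip.
It fails at once if the check slide is pulled well past the red line towards its stop (more than 36 mm) (value of joint check_slide above 0.036 m).
It fails at once if a bystander is pushed about (more than 20 mm) (distance of any of tube_tray, bench_timer, red_cup, yellow_cup from where it was at the start of the episode above 0.02 m).
It also fails if it takes over 48 s, if anything falls off the work surface, if the arm or the gripper's body presses on something with over 40 N, if the wrist force passes 120 N, or if a joint passes its speed limit or range.

### The arm

A 6-joint arm with a two-finger parallel gripper is mounted at the origin on a cart in front of the work surface, level with it; the furniture and walls round the work are solid. World frame = base frame: x ahead of the robot, y to its left, z up, the work surface at z = 0. Lengths are in mm, angles in rad, forces in N, time in s.
With the tool pointing down it reaches from about 425 to 950 mm from the base axis. Payload 3.5 kg.
Tool frame: the origin (TCP) lies at the very end of the fingers, on their centre line; the grasp point (between the pads) lies 19 mm behind it; z points along the fingers, y is the line along which they close (so a half turn about z gives the same grasp; the last joint's range is limited). The gripper opens to 85 mm and grips with 20 to 120 N. Pads are 22 mm wide; open, the fingers measure 114 mm over their backs; the gripper's body (76 mm by 85 mm) begins 54 mm behind the grasp point. The pads swing forward as they close: fully open they stand 13 mm farther back than shut.
Start: joints at [-1.365, 0.286, 1.577, -0, 1.279, -0.15], TCP at [235.152, -632.7, 231.325] pointing down, gripper open.
Joint ranges: [-2.77, 2.77], [-0.9, 2.22], [0.21, 2.48], [-1.53, 4.67], [0.24, 2.81], [-2.84, 2.84]. Speed limits (rad/s): [2.79, 2.79, 3.14, 3.14, 3.14, 3.14].

### API

Orientations are given as a unit quaternion [w, x, y, z].
In Python, from bench import arm, vision, models gives the robot as it stands.
- The arm moves only by the tool servo_tool, never from a script. Its argument "deltas" is a list of rows, each an object with "offset": the shift along the tool's x, y, z in cm, a list of three; "spin": the turn about the tool's z in rad; "fingers": the gripper's target within -1 to 1 (shut at 1, half-way at 0, fully open at -1). A call has 1 to 12 rows; each row shifts and turns the commanded pose from where the row before left it, along the tool's axes as they then stand; what a row does not reach is not made up. A row lasts 1/10 s, in which the tool goes at most 50 mm and 8.59 degrees, less where a joint would pass 70% of its speed; a pose out of reach is approached as far as the arm can. A call is refused whole if a number of a shift passes 5 or a number of a turn 0.15, either way. A call with a gripper value outside its range is refused whole. The fingers move at their own pace and stop on an object; the grip force is fixed at half the most. Time passes only in rows, so rows that do not move let the fingers close. It gives the time, the measured TCP pose, the force, the opening and the grip force at its end, in the units of the state.
- arm.get_obs(): the state, without advancing time (a new reading comes with each control period).
- vision.snapshot(name): name is "side" or "top" or "wrist"; returns a dict with "frame" (384x512x3 uint8, blue, green, red), "fx", "fy", "cx", "cy" (pixels), "k1" (the pictures are not rectified: a ray, as slopes to the right and down, at radius r is drawn at 1 + k1 r^2 times it, then the intrinsics apply), "view" (4x4, takes a point from world to camera coordinates). Camera axes: x right, y down, z forward; pixel columns grow to the right and rows downward; lengths in mm; the calibration is good to about 2 mm. A picture is of the moment at which its call begins. There is no depth.
- arm.finish_job(): hands the job in; it is judged then, once.
Trained networks look in the newest picture that a camera, given by its name, has taken for a name from the list of things; names that differ only in an ending like _2 or _b are one class to them, and where a whole thing is asked for, a point or a joint stands for the part that bears it (a point fixed in the world has none). Each returns a list of dicts, best first, with "conf" (0 to 1); they miss things now and then, are a little off and sometimes report something else, mostly with a low value. They report only what shows in the picture. A call takes as long as a camera call.
- models.outline_of(thing, camera): "pixels" (384x512 bool, what is visible of it) and "rect" ([left, top, width, height] in pixels, round what is visible of it).
The state is a dict: "time": time; "joint_pos": joint angles; "joint_vel": joint speeds; "effort": joint torques, N m; "ee_pos": TCP position; "tool_rot": TCP orientation; "contact_force": force on the tool from outside, world axes, zero at the start; "wrist_torque": the same for the moment, N m; "grip_width": finger opening in mm; "gripper_force": force on a finger pad.
Only numpy, scipy, OpenCV 4.12 (cv2) and the standard library are available. Lean on these libraries where they do the work, as an engineer would, in place of code of your own. Each camera call takes 0.05 s, during which the arm holds its last target. There are 200 camera calls.

## Working session

There is one attempt and no reset: what is moved stays moved. The work goes in short steps, Python scripts to look and compute and a tool call to move; the robot and the scene stay as the last step left them, time stands still between calls to the robot, and variables do not carry over. Pictures are saved under pics/ and viewed, at most 10 in all, crops included, and the job is handed in when it is done.

Besides the shell and the picture viewer there is one more tool, called after "Emit:" as name([rows], argument=value, ...), one row to a line, values as JSON. servo_tool: Moves the arm, as the interface text tells. Its arguments: {"type":"object","properties":{"deltas":{"type":"array","items":{"type":"object","properties":{"offset":{"type":"array","items":{"type":"number"}},"spin":{"type":"number"},"fingers":{"type":"number"}}}}},"required":["deltas"]}

```bash
mkdir -p pics; ls; python3 - <<'E'
from bench import arm,vision,models
import cv2,numpy as np
o=arm.get_obs();print(o['time'],o['ee_pos'],o['tool_rot'],o['grip_width'])
ims=[]
for c in ['side','top']:
    s=vision.snapshot(c);cv2.imwrite(f'pics/{c}0.png',s['frame']);ims.append(s['frame'])
    print(c,s['fx'],s['fy'],s['cx'],s['cy'],s['k1'],np.round(s['view'],4).tolist())
    for t in ['photometer','pull_tab','carry_handle','handle_bar','check_slide','tube_tray','bench_timer','red_cup','yellow_cup']:
        r=models.outline_of(t,c)
        if r:
            ys,xs=np.nonzero(r[0]['pixels']);print(t,round(r[0]['conf'],2),r[0]['rect'],xs.mean().round(1),ys.mean().round(1))
cv2.imwrite('pics/a.png',cv2.resize(np.vstack(ims),None,fx=.78,fy=.78) if 0 else np.vstack(ims)[:, :])
E
```

```text
pics
0.0 [ 234.99469121 -632.04337222  229.90738284] [-1.20907343e-03  9.84217957e-01  1.76956350e-01 -4.35066225e-05] 85.44939603511543
side 382.9948059739075 382.9948059739075 252.3567656638705 192.7641232834233 -0.05210519770934135 [[-0.9997, 0.0226, 0.0042, 445.8302], [0.0046, 0.3754, -0.9269, 140.4927], [-0.0225, -0.9266, -0.3754, 1104.7105], [0.0, 0.0, 0.0, 1.0]]
photometer 0.56 [213.2, 169.9, 43.2, 48.6] 231.1 198.4
pull_tab 0.69 [246.3, 194.0, 11.2, 12.9] 250.1 199.9
carry_handle 0.74 [218.2, 171.9, 41.8, 45.6] 236.7 195.0
handle_bar 0.63 [218.4, 170.7, 38.0, 46.5] 237.5 195.7
check_slide 0.64 [243.4, 192.3, 10.9, 13.8] 249.5 200.3
tube_tray 0.66 [242.4, 239.6, 43.3, 41.5] 264.3 259.7
bench_timer 0.61 [244.8, 240.1, 41.9, 39.1] 264.7 260.0
red_cup 0.67 [242.2, 237.9, 43.4, 40.3] 264.3 259.6
yellow_cup 0.56 [223.2, 160.3, 13.0, 23.0] 231.2 170.1
top 454.61018728106154 454.61018728106154 252.9513131511106 197.92502346843997 -0.029084022776821056 [[-0.012, -0.9999, -0.0051, -167.0143], [-0.9962, 0.0124, -0.0862, 481.8936], [0.0862, 0.004, -0.9963, 1457.3633], [0.0, 0.0, 0.0, 1.0]]
photometer 0.85 [233.8, 168.2, 61.9, 45.4] 264.5 187.7
pull_tab 0.7 [252.8, 200.8, 15.2, 9.0] 263.5 203.5
carry_handle 0.83 [234.9, 176.4, 60.6, 37.2] 265.5 201.6
handle_bar 0.63 [236.4, 175.9, 55.8, 39.5] 261.1 201.8
check_slide 0.56 [256.7, 200.5, 11.9, 9.7] 264.2 203.6
tube_tray 0.7 [140.0, 201.0, 50.1, 31.5] 165.2 217.5
bench_timer 0.73 [162.6, 169.1, 22.9, 24.4] 172.0 180.7
red_cup 0.66 [338.5, 209.4, 23.6, 15.5] 351.0 218.0
yellow_cup 0.88 [345.9, 172.1, 19.0, 19.3] 357.0 182.3
```

View pics/top0.png

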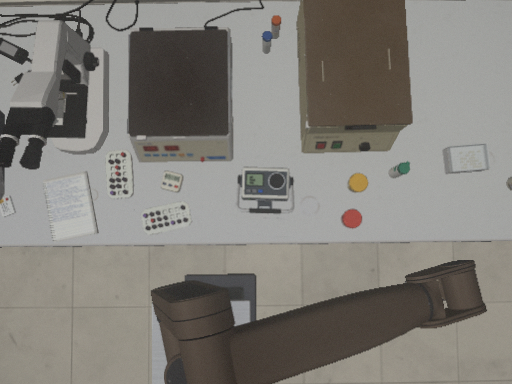

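View pics/side0.png

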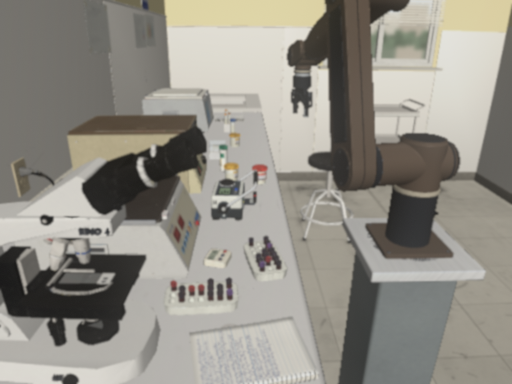

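The top view shows the photometer at about (265,190) with its front facing the robot and its handle bar at about (265,209). The tab is at about (264,203). Next I'll measure them more closely.

```bash
cat > h.py <<'E'
import numpy as np,cv2
def K(s): return np.array([[s['fx'],0,s['cx']],[0,s['fy'],s['cy']],[0,0,1.]])
def ray(s,u,v):
    d=np.array([(u-s['cx'])/s['fx'],(v-s['cy'])/s['fy']]);p=d.copy()
    for _ in range(8): p=d/(1+s['k1']*(p@p))
    V=np.array(s['view']);R=V[:3,:3];return -R.T@V[:3,3],R.T@np.array([p[0],p[1],1])
def at(s,u,v,z):
    o,d=ray(s,u,v);return (o+d*(z-o[2])/d[2])[:2].round(1)
def proj(s,P):
    V=np.array(s['view']);r,_=cv2.Rodrigues(V[:3,:3])
    return cv2.projectPoints(np.asarray(P,float).reshape(-1,1,3),r,V[:3,3],K(s),np.array([s['k1'],0,0,0,0]))[0].reshape(-1,2)
E
python3 - <<'E'
from bench import vision,models
from h import *
s=vision.snapshot('top');f=s['frame']
c=cv2.resize(f[155:225,220:310],None,fx=8,fy=8,interpolation=cv2.INTER_CUBIC);cv2.imwrite('pics/crop1.png',c)
for t,z in [('photometer',84),('pull_tab',68)]:
    r=models.outline_of(t,'top')[0];ys,xs=np.nonzero(r['pixels'])
    print(t,at(s,xs.mean(),ys.mean(),z),cv2.minAreaRect(np.c_[xs,ys].astype(np.float32)))
print(at(s,265,190,84),at(s,265,209,101),at(s,264,203,68))
E
```

```text
photometer [ 505.4 -211. ] ((264.5, 189.0), (59.0, 46.0), -0.0)Traceback (most recent call last):
  File "<stdin>", line 6, in <module>
IndexError: list index out of range
```

View pics/crop1.png

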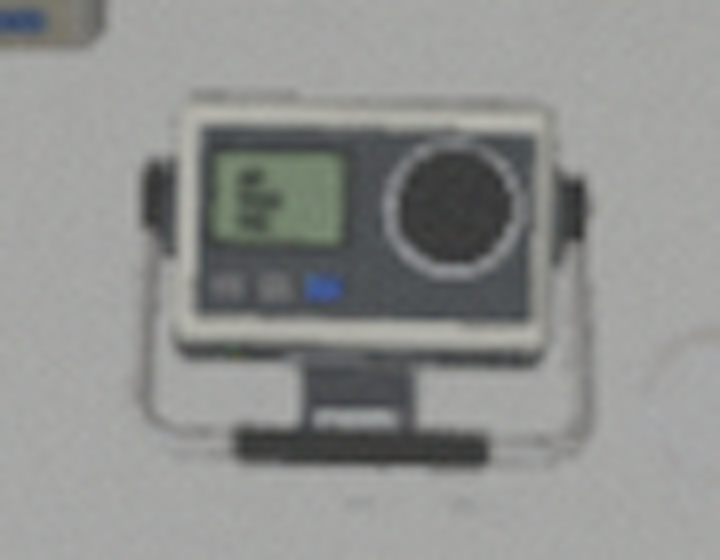

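The crop shows the case top with corners near (183,102), (552,108), (548,350) and (177,342). The bar runs from (236,446) to (489,450) and hides the tab.

```bash
python3 - <<'E'
from bench import vision
from h import *
s=vision.snapshot('top')
g=lambda x,y,z:at(s,220+(x+.5)/8-.5,155+(y+.5)/8-.5,z)
C=[g(x,y,84) for x,y in [(183,102),(552,108),(548,348),(177,342)]]
print(C,np.mean(C,0)); a,b=g(236,446,101.5),g(489,450,101.5);print('bar',a,b,(a+b)/2,np.linalg.norm(a-b))
E
```

```text
[array([ 570.9, -141.4]), array([ 566.7, -285.6]), array([ 472.5, -282.3]), array([ 476.7, -138.1])] [ 521.7  -211.85]
bar [ 434.8 -160.8] [ 432.1 -257.7] [ 433.45 -209.25] 96.93760880071261
```

Emit:
servo_tool([
  {"spin": -0.148,"fingers": 0},
  {"spin": -0.148,"fingers": 0},
  {"spin": -0.148,"fingers": 0},
  {"spin": -0.148,"fingers": 0},
  {"spin": -0.148,"fingers": 0},
  {"spin": -0.148,"fingers": 0},
  {"spin": -0.148,"fingers": 0},
  {"spin": -0.15,"fingers": 0},
])

```text
invalid input
```

Emit:
servo_tool([
  {"offset": [3.5,1.5,0],"fingers": 0},
  {"offset": [3.5,1.5,0],"fingers": 0},
  {"offset": [3.5,1.5,0],"fingers": 0},
  {"offset": [3.5,1.5,0],"fingers": 0},
  {"offset": [3.5,1.5,0],"fingers": 0},
  {"offset": [3.5,1.5,0],"fingers": 0},
  {"offset": [3.5,1.5,0],"fingers": 0},
  {"offset": [3.5,1.5,0],"fingers": 0},
  {"offset": [3.5,1.5,0],"fingers": 0},
  {"offset": [3.5,1.5,0],"fingers": 0},
  {"offset": [3.5,1.5,0],"fingers": 0},
  {"offset": [3.5,1.5,0],"fingers": 0},
])

```text
invalid input
```

Emit:
servo_tool([
  {"fingers": 0},
  {"fingers": 0},
  {"fingers": 0},
])

```text
invalid input
```

```bash
python3 - <<'E'
from bench import arm,vision,models
from h import *
s=vision.snapshot('wrist');cv2.imwrite('pics/w1.png',s['frame'])
o=arm.get_obs();print(o['time'],o['ee_pos'],o['tool_rot'],o['grip_width'],o['joint_pos'])
V=np.array(s['view']);print('cam',-V[:3,:3].T@V[:3,3],V[2,:3])
psi=-.029;c,n=np.cos(psi),np.sin(psi)
def W(x,y,z):return [521.7+c*x-n*y,-211.85+n*x+c*y,z]
for q in(0,.2): 
  a=.454+q;print(q,proj(s,[W(8-122*np.cos(a),y,48+122*np.sin(a)) for y in(-48,0,48)]).round(1).tolist())
print('case',proj(s,[W(x,y,84) for x in(-50,50) for y in(-75,75)]).round().tolist(),'tab',proj(s,[W(-88,y,68) for y in(-17,17)]).round().tolist())
E
```

```text
1.25 [ 235.15536638 -632.69198468  231.32469116] [-7.15729223e-06  9.84217531e-01  1.76962853e-01  1.01336694e-06] 85.40548378569066 [-1.36499386e+00  2.86289311e-01  1.57671348e+00  2.53265645e-06
  1.27860412e+00 -1.49997744e-01]
cam [ 308.10269456 -604.49401327  374.65535128] [-0.28648387 -0.10718285 -0.95207081]
0 [[-143.3, -226.5], [-192.7, -238.9], [-231.5, -243.5]]
0.2 [[-166.5, -265.4], [-210.5, -269.4], [-236.0, -259.6]]
case [[-75.0, -274.0], [-206.0, -288.0], [-28.0, -401.0], [-97.0, -304.0]] tab [[-131.0, -225.0], [-164.0, -234.0]]
```

View pics/w1.png

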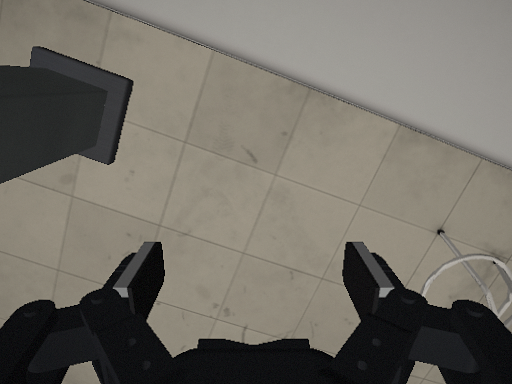

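The moves were refused because each row needs every field. The wrist picture only shows the floor from the start pose, with the fingers at about (140,270) and (370,270). I'll resend them complete.

Emit:
servo_tool([
  {"offset": [0,0,0],"spin": -0.148,"fingers": 0},
  {"offset": [0,0,0],"spin": -0.148,"fingers": 0},
  {"offset": [0,0,0],"spin": -0.148,"fingers": 0},
  {"offset": [0,0,0],"spin": -0.148,"fingers": 0},
  {"offset": [0,0,0],"spin": -0.148,"fingers": 0},
  {"offset": [0,0,0],"spin": -0.148,"fingers": 0},
  {"offset": [0,0,0],"spin": -0.148,"fingers": 0},
  {"offset": [0,0,0],"spin": -0.15,"fingers": 0},
])

```text
time: 2.05
ee_pos: [235.1, -632.7, 231.3]
tool_rot: [-0.0, 0.715, 0.699, -0.0]
contact_force: [-0.5, -0.0, -0.9]
grip_width: 42.8
gripper_force: 0.0
```

Emit:
servo_tool([
  {"offset": [3.5,1.5,0],"spin": 0,"fingers": 0},
  {"offset": [3.5,1.5,0],"spin": 0,"fingers": 0},
  {"offset": [3.5,1.5,0],"spin": 0,"fingers": 0},
  {"offset": [3.5,1.5,0],"spin": 0,"fingers": 0},
  {"offset": [3.5,1.5,0],"spin": 0,"fingers": 0},
  {"offset": [3.5,1.5,0],"spin": 0,"fingers": 0},
  {"offset": [3.5,1.5,0],"spin": 0,"fingers": 0},
  {"offset": [3.5,1.5,0],"spin": 0,"fingers": 0},
  {"offset": [3.5,1.5,0],"spin": 0,"fingers": 0},
  {"offset": [3.5,1.5,0],"spin": 0,"fingers": 0},
  {"offset": [3.5,1.5,0],"spin": 0,"fingers": 0},
  {"offset": [3.5,1.5,0],"spin": 0,"fingers": 0},
])

```text
time: 3.25
ee_pos: [427.7, -216.7, 231.7]
tool_rot: [0.0, 0.717, 0.697, 0.0]
contact_force: [0.6, -0.9, -0.6]
grip_width: 42.3
gripper_force: 0.0
```

Emit:
servo_tool([
  {"offset": [0,0,0],"spin": 0,"fingers": 0},
  {"offset": [0,0,0],"spin": 0,"fingers": 0},
  {"offset": [0,0,0],"spin": 0,"fingers": 0},
])

```text
time: 3.55
ee_pos: [427.1, -218.8, 231.5]
tool_rot: [0.0, 0.717, 0.697, -0.0]
contact_force: [-0.2, 0.0, -0.5]
grip_width: 42.6
gripper_force: 0.0
```

```bash
python3 - <<'E'
from bench import arm,vision,models
from h import *
s=vision.snapshot('wrist');cv2.imwrite('pics/w2.png',s['frame'])
o=arm.get_obs();print(o['time'],o['ee_pos'],o['tool_rot'],o['grip_width'],o['joint_pos'])
V=np.array(s['view']);print('cam',-V[:3,:3].T@V[:3,3],V[2,:3])
psi=-.029;c,n=np.cos(psi),np.sin(psi)
def W(x,y,z):return [521.7+c*x-n*y,-211.85+n*x+c*y,z]
for q in(0,.2): 
  a=.454+q;print(q,proj(s,[W(8-122*np.cos(a),y,48+122*np.sin(a)) for y in(-48,0,48)]).round(1).tolist())
print('case',proj(s,[W(x,y,84) for x in(-50,50) for y in(-75,75)]).round().tolist(),'tab',proj(s,[W(-88,y,68) for y in(-17,17)]).round().tolist())
E
```

```text
3.6 [ 426.97765948 -219.02466926  231.42705131] [ 1.39049275e-04  7.17749996e-01  6.96300875e-01 -1.21446803e-04] 42.529015406124365 [-6.85663967e-01 -1.55834961e-01  2.04209324e+00 -2.87379090e-04
  1.25508597e+00 -6.55239971e-01]
cam [ 429.01424485 -139.5554461   374.76050536] [-0.00899666 -0.30630874 -0.95188971]
0 [[245.9, 214.1], [245.5, 165.0], [245.1, 110.6]]
0.2 [[259.8, 223.4], [260.2, 171.1], [260.6, 112.7]]
case [[297.0, 232.0], [304.0, 78.0], [393.0, 231.0], [415.0, 79.0]] tab [[260.0, 173.0], [260.0, 140.0]]
```

View pics/w2.png

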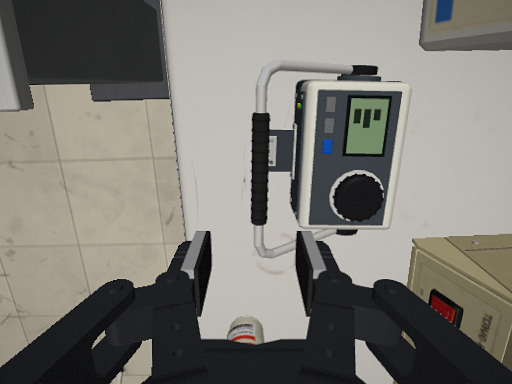

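The wrist view confirms the fit. The bar runs from (260,113) to (259,224), which matches handle q≈0.2 (predicted (260,113) to (260,223)). The case corners agree too. I'll descend onto the bar and grip it.

Emit:
servo_tool([
  {"offset": [0.5,0.3,2.1],"spin": 0,"fingers": 0},
  {"offset": [0.5,0.3,2.1],"spin": 0,"fingers": 0},
  {"offset": [0,0,2.1],"spin": 0,"fingers": 0},
  {"offset": [0,0,2.1],"spin": 0,"fingers": 0},
  {"offset": [0,0,2.1],"spin": 0,"fingers": 0},
  {"offset": [0,0,2.1],"spin": 0,"fingers": 0},
  {"offset": [0,0,0],"spin": 0,"fingers": 0},
  {"offset": [0,0,0],"spin": 0,"fingers": 0.3},
  {"offset": [0,0,0],"spin": 0,"fingers": 0.5},
  {"offset": [0,0,0],"spin": 0,"fingers": 0.7},
  {"offset": [0,0,0],"spin": 0,"fingers": 0.9},
  {"offset": [0,0,0],"spin": 0,"fingers": 0.9},
])

```text
time: 4.8
ee_pos: [432.7, -209.2, 106.8]
tool_rot: [-0.0, 0.717, 0.697, -0.002]
contact_force: [-5.2, -1.8, 4.0]
grip_width: 12.3
gripper_force: 58.4
```

Emit:
servo_tool([
  {"offset": [0,0.4,-0.45],"spin": 0,"fingers": 1},
  {"offset": [0,0.4,-0.45],"spin": 0,"fingers": 1},
  {"offset": [0,0.43,-0.43],"spin": 0,"fingers": 1},
  {"offset": [0,0.43,-0.42],"spin": 0,"fingers": 1},
  {"offset": [0,0.48,-0.38],"spin": 0,"fingers": 1},
  {"offset": [0,0.48,-0.37],"spin": 0,"fingers": 1},
  {"offset": [0,0.51,-0.33],"spin": 0,"fingers": 1},
  {"offset": [0,0.52,-0.33],"spin": 0,"fingers": 1},
  {"offset": [0,0.54,-0.28],"spin": 0,"fingers": 1},
  {"offset": [0,0.55,-0.27],"spin": 0,"fingers": 1},
])

```text
time: 5.8
ee_pos: [479.5, -211.3, 147.1]
tool_rot: [-0.001, 0.717, 0.697, -0.003]
contact_force: [-10.0, 0.7, 18.6]
grip_width: 12.1
gripper_force: 60.4
```

Emit:
servo_tool([
  {"offset": [0,0.56,-0.45],"spin": 0,"fingers": 1},
  {"offset": [0,0.57,-0.4],"spin": 0,"fingers": 1},
  {"offset": [0,0.58,-0.2],"spin": 0,"fingers": 1},
  {"offset": [0,0.6,-0.15],"spin": 0,"fingers": 1},
  {"offset": [0,0.6,-0.1],"spin": 0,"fingers": 1},
  {"offset": [0,0.6,-0.1],"spin": 0,"fingers": 1},
])

```text
time: 6.4
ee_pos: [514.5, -212.7, 159.5]
tool_rot: [-0.0, 0.717, 0.697, -0.003]
contact_force: [-7.7, -4.4, 6.4]
grip_width: 12.1
gripper_force: 58.7
```

Emit:
servo_tool([
  {"offset": [0,0.6,-0.05],"spin": 0,"fingers": 1},
  {"offset": [0,0.6,0],"spin": 0,"fingers": 1},
  {"offset": [0,0.6,0],"spin": 0,"fingers": 1},
  {"offset": [0,0.6,0],"spin": 0,"fingers": 1},
  {"offset": [0,0.6,0.05],"spin": 0,"fingers": 1},
  {"offset": [0,0.5,0.05],"spin": 0,"fingers": 1},
  {"offset": [0,0,0],"spin": 0,"fingers": 1},
])

```text
time: 7.1
ee_pos: [552.7, -213.8, 158.5]
tool_rot: [0.003, 0.718, 0.697, -0.0]
contact_force: [-0.7, -5.7, 5.5]
grip_width: 12.4
gripper_force: 61.3
```

Emit:
servo_tool([
  {"offset": [0,0.3,0],"spin": 0,"fingers": 1},
  {"offset": [0,0.2,0],"spin": 0,"fingers": 0},
  {"offset": [0,0,0],"spin": 0,"fingers": 0},
  {"offset": [0,0,0],"spin": 0,"fingers": 0},
  {"offset": [0,0,0],"spin": 0,"fingers": 0},
  {"offset": [0,0,-2],"spin": 0,"fingers": 0},
  {"offset": [0,0,-3],"spin": 0,"fingers": 0},
  {"offset": [0,0,-3],"spin": 0,"fingers": 0},
  {"offset": [0,0,0],"spin": 0,"fingers": 0},
  {"offset": [0,0,0],"spin": 0,"fingers": 0},
  {"offset": [0,0,0],"spin": 0,"fingers": 0},
  {"offset": [0,0,0],"spin": 0,"fingers": 0},
])

```text
time: 8.3
ee_pos: [555.2, -211.3, 233.8]
tool_rot: [-0.002, 0.717, 0.697, -0.0]
contact_force: [-0.2, 0.0, 0.9]
grip_width: 42.6
gripper_force: 0.0
```

Emit:
servo_tool([
  {"offset": [0,-3,0],"spin": 0,"fingers": 0},
  {"offset": [0,-3,0],"spin": 0,"fingers": 0},
  {"offset": [0,-3,0],"spin": 0,"fingers": 0},
  {"offset": [0,-3,0],"spin": 0,"fingers": 0},
  {"offset": [0,0,0],"spin": 0,"fingers": 0.4},
  {"offset": [0,0,0],"spin": 0,"fingers": 0.4},
  {"offset": [0,0,0],"spin": 0,"fingers": 0.4},
])

```text
time: 9.0
ee_pos: [436.6, -208.4, 235.7]
tool_rot: [-0.0, 0.717, 0.697, 0.0]
contact_force: [-0.3, -0.4, 0.0]
grip_width: 25.4
gripper_force: 0.0
```

```bash
python3 - <<'E'
from bench import arm,vision,models
from h import *
s=vision.snapshot('wrist');cv2.imwrite('pics/w3.png',s['frame'])
o=arm.get_obs();print(o['time'],o['ee_pos'],o['tool_rot'],o['grip_width'],o['contact_force'])
psi=-.029;c,n=np.cos(psi),np.sin(psi)
def W(x,y,z):return [521.7+c*x-n*y,-211.85+n*x+c*y,z]
for q in(1.2,1.3,1.36): 
  a=.454+q;print(q,proj(s,[W(8-122*np.cos(a),y,48+122*np.sin(a)) for y in(-48,0,48)]).round(1).tolist())
print('case',proj(s,[W(x,y,84) for x in(-50,50) for y in(-75,75)]).round().tolist(),'tab',proj(s,[W(x,y,68) for x in(-93,-83) for y in(-17,17)]).round().tolist())
for t in ['pull_tab','handle_bar']:
    for r in models.outline_of(t,'wrist')[:2]:
        ys,xs=np.nonzero(r['pixels']);print(t,r['conf'],r['rect'],cv2.minAreaRect(np.c_[xs,ys].astype(np.float32)))
E
```

```text
9.05 [ 436.69441897 -208.42602385  235.75826294] [-1.18278759e-04  7.17159825e-01  6.96908721e-01  8.21469344e-05] 25.699729775716992 [-0.15348509  0.25320805 -0.19183875]
1.2 [[387.6, 259.7], [396.6, 201.5], [406.5, 135.1]]
1.3 [[402.1, 258.5], [412.0, 200.7], [422.8, 134.8]]
1.36 [[410.2, 257.4], [420.6, 199.9], [431.8, 134.5]]
case [[287.0, 239.0], [292.0, 90.0], [381.0, 239.0], [401.0, 91.0]] tab [[246.0, 182.0], [246.0, 150.0], [256.0, 182.0], [256.0, 150.0]]
pull_tab 0.74 [245.5, 141.3, 37.9, 39.1] ((265.5, 160.0), (42.0, 37.0), 90.0)
pull_tab 0.61 [247.3, 72.6, 204.1, 222.9] ((341.53094482421875, 171.14559936523438), (194.0157470703125, 221.71986389160156), 10.823010444641113)
handle_bar 0.84 [323.0, 76.4, 126.7, 220.2] ((383.9644775390625, 183.34608459472656), (117.62579345703125, 221.0088348388672), 3.2601606845855713)
```

View pics/w3.png

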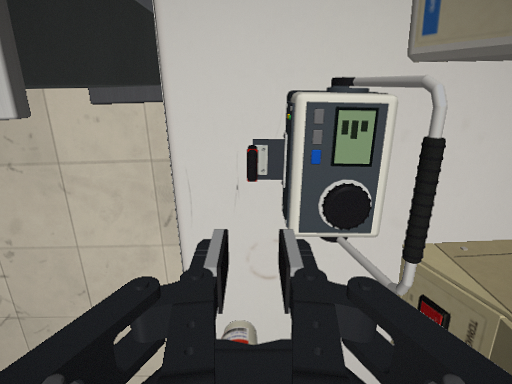

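The bar is at (433,140) to (414,262), which matches q≈1.36, so it has clicked home. The tab top is at about (252,164), within 1–3 px of where I expected it. Descending over the tab now.

Emit:
servo_tool([
  {"offset": [0.1,-0.2,3],"spin": 0,"fingers": 0.4},
  {"offset": [0,0,3],"spin": 0,"fingers": 0.4},
  {"offset": [0,0,3],"spin": 0,"fingers": 0.4},
  {"offset": [0,0,2.5],"spin": 0,"fingers": 0.4},
  {"offset": [0,0,1.5],"spin": 0,"fingers": 0.4},
  {"offset": [0,0,1.5],"spin": 0,"fingers": 0.4},
  {"offset": [0,0,1],"spin": 0,"fingers": 0.4},
  {"offset": [0,0,1],"spin": 0,"fingers": 0.4},
  {"offset": [0,0,1],"spin": 0,"fingers": 0.4},
  {"offset": [0,0,1],"spin": 0,"fingers": 0.4},
  {"offset": [0,0,0.4],"spin": 0,"fingers": 0.4},
  {"offset": [0,0,0],"spin": 0,"fingers": 0.4},
])

```text
time: 10.35
ee_pos: [433.7, -207.0, 46.3]
tool_rot: [-0.001, 0.717, 0.697, -0.0]
contact_force: [0.4, -1.1, -0.6]
grip_width: 25.9
gripper_force: 0.0
```

Emit:
servo_tool([
  {"offset": [0,0,0],"spin": 0,"fingers": 0.6},
  {"offset": [0,0,0],"spin": 0,"fingers": 0.7},
  {"offset": [0,0,0],"spin": 0,"fingers": 0.8},
  {"offset": [0,0,0],"spin": 0,"fingers": 1},
  {"offset": [0,0,0],"spin": 0,"fingers": 1},
  {"offset": [0,0,0],"spin": 0,"fingers": 1},
])

```text
time: 10.95
ee_pos: [435.1, -207.7, 47.7]
tool_rot: [0.001, 0.718, 0.696, 0.001]
contact_force: [4.2, 1.5, 1.9]
grip_width: 8.8
gripper_force: 60.6
```

Emit:
servo_tool([
  {"offset": [0,-0.3,0],"spin": 0,"fingers": 1},
  {"offset": [0,-0.3,0],"spin": 0,"fingers": 1},
  {"offset": [0,-0.3,0],"spin": 0,"fingers": 1},
  {"offset": [0,-0.3,0],"spin": 0,"fingers": 1},
  {"offset": [0,-0.3,0],"spin": 0,"fingers": 1},
  {"offset": [0,-0.3,0],"spin": 0,"fingers": 1},
  {"offset": [0,-0.3,0],"spin": 0,"fingers": 1},
  {"offset": [0,0,0],"spin": 0,"fingers": 1},
  {"offset": [0,0,0],"spin": 0,"fingers": 1},
  {"offset": [0,0,0],"spin": 0,"fingers": 1},
])

```text
time: 11.95
ee_pos: [414.0, -206.7, 47.7]
tool_rot: [0.001, 0.718, 0.696, 0.001]
contact_force: [6.3, 1.9, 3.7]
grip_width: 8.4
gripper_force: 60.8
```

```bash
python3 - <<'E'
from bench import arm,vision
from h import *
s=vision.snapshot('wrist');xs=[]
cv2.imwrite('pics/w4.png',s['frame'])
for i in range(4):
    vision.snapshot('wrist');o=arm.get_obs();xs.append(np.r_[o['ee_pos'],o['contact_force'],o['grip_width']])
print(np.mean(xs,0).round(1),o['time'])
psi=-.029;c,n=np.cos(psi),np.sin(psi)
def W(x,y,z):return [521.7+c*x-n*y,-211.85+n*x+c*y,z]
print('frame',proj(s,[W(-53,y,38.5) for y in(-23,23)]).round(1).tolist(),'tab',proj(s,[W(-88-22,y,68) for y in(-17,17)]).round(1).tolist())
u,v=proj(s,[W(-75,0,50)])[0].astype(int);print(u,v)
v0,u0=max(v-65,0),max(u-80,0)
cv2.imwrite('pics/w4c.png',cv2.resize(s['frame'][v0:v0+115,u0:u0+155],None,fx=5,fy=5,interpolation=cv2.INTER_CUBIC));print(u0,v0)
E
```

```text
[ 414.  -206.8   47.7    5.8    2.9    3.9    8.3] 12.2
frame [[349.6, 276.2], [358.2, 200.8]] tab [[249.3, 302.2], [249.0, 237.8]]
317 250
237 185
```

View pics/w4c.png

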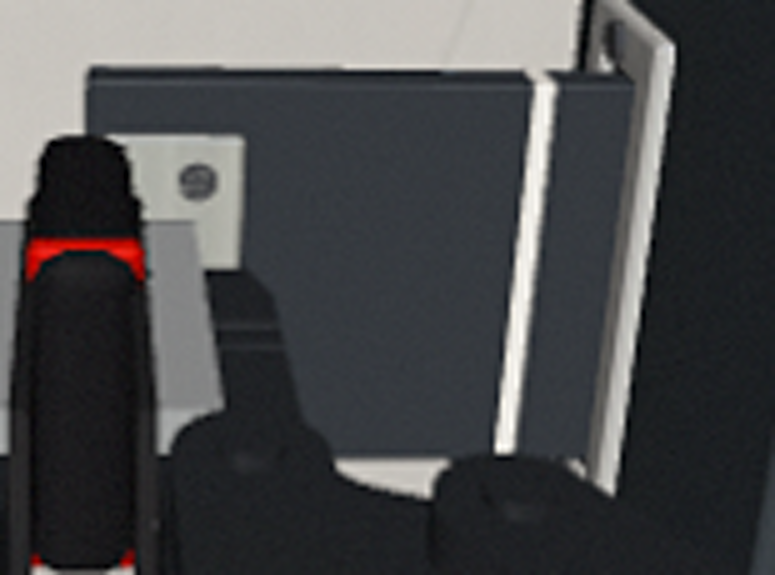

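The white line's inner edge is at crop x≈555 and the frame edge at ≈632. The red line isn't showing yet, so travel is about 22–23 mm. I'll pull 4 mm more, then measure.

Emit:
servo_tool([
  {"offset": [0,-0.2,0],"spin": 0,"fingers": 1},
  {"offset": [0,-0.2,0],"spin": 0,"fingers": 1},
  {"offset": [0,0,0],"spin": 0,"fingers": 1},
  {"offset": [0,0,0],"spin": 0,"fingers": 1},
  {"offset": [0,0,0],"spin": 0,"fingers": 1},
])

```text
time: 12.7
ee_pos: [410.1, -206.6, 47.7]
tool_rot: [0.001, 0.718, 0.696, 0.001]
contact_force: [6.7, 2.8, 2.6]
grip_width: 8.9
gripper_force: 60.8
```

```bash
python3 - <<'E'
from bench import arm,vision
from h import *
s=vision.snapshot('wrist');o=arm.get_obs();print(o['ee_pos'],o['contact_force'],o['grip_width'])
psi=-.029;c,n=np.cos(psi),np.sin(psi)
def W(x,y,z):return [521.7+c*x-n*y,-211.85+n*x+c*y,z]
p=proj(s,[W(-53,15,38.5),W(-63,15,38.5)]);print('px/mm in crop',(p[0]-p[1])[0]/2)
cv2.imwrite('pics/w5c.png',cv2.resize(s['frame'][185:300,237:392],None,fx=5,fy=5,interpolation=cv2.INTER_CUBIC))
E
```

```text
[ 410.13199995 -206.61903945   47.70135249] [5.42899835 2.56132673 3.58698713] 8.447854572040518
px/mm in crop 9.313145821103149
```

View pics/w5c.png

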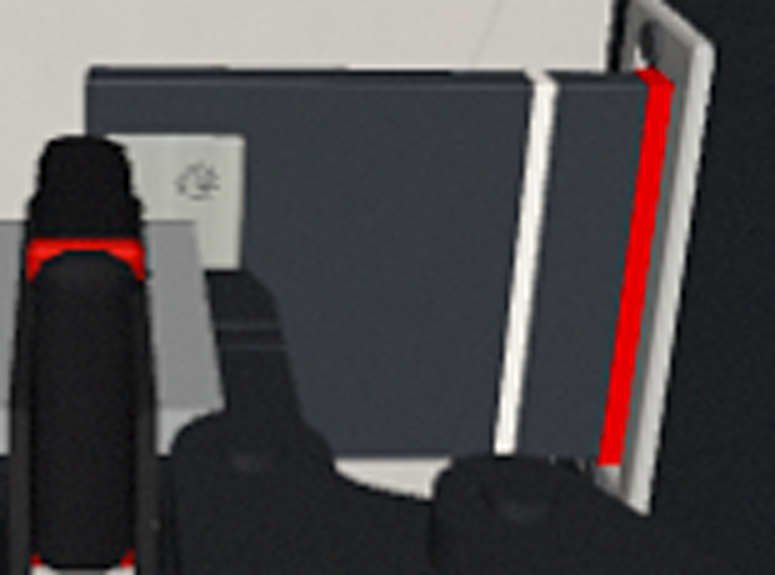

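The red line spans x≈645–672, its full 3 mm width, with its inner edge at the frame. That puts travel at about 26.6 mm. I'll hold it there and hand in.

Emit:
servo_tool([
  {"offset": [0,0,0],"spin": 0,"fingers": 1},
  {"offset": [0,0,0],"spin": 0,"fingers": 1},
  {"offset": [0,0,0],"spin": 0,"fingers": 1},
  {"offset": [0,0,0],"spin": 0,"fingers": 1},
  {"offset": [0,0,0],"spin": 0,"fingers": 1},
  {"offset": [0,0,0],"spin": 0,"fingers": 1},
  {"offset": [0,0,0],"spin": 0,"fingers": 1},
])

```text
time: 13.45
ee_pos: [410.1, -206.6, 47.7]
tool_rot: [0.001, 0.718, 0.696, 0.001]
contact_force: [7.3, 2.5, 3.2]
grip_width: 8.6
gripper_force: 60.8
```

```bash
python3 -c "
from bench import arm
print(arm.get_obs()['ee_pos']);print(arm.finish_job())"
```

```text
[ 410.13738639 -206.61479801   47.70192374]
the job is handed in; nothing more can be done
None
```

I handed the job in at about 13.5 s: the handle measured about 1.36 rad (clicked home), and the gripper is holding the slide steady at the red line, about 26.6 mm out; the hand-in call returned no verdict.

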